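# Discharge the power module and show it to the inspection camera

### The job

Take the discharge probe out of its stand, touch its spring tip gently on the round terminal of the power module that stands in the test cradle and then on its square terminal, and put the probe back in its stand. Then draw the module out of the cradle and hold it up to the inspection camera: upright, component side square to the lens, the middle of the board on the lens axis and about 12 cm from the lens. Finish while still holding it there, still, and leave the camera and the other things on the bench where they are.

Things in the scene. Friction and masses are not known exactly. Their poses are not given: they have to be found in the camera images.
- stand: fixed grey plastic block 64x64x76 mm on the table with one vertical hole, 16 mm wide, through its middle; origin at the middle of its underside, z up
- stand_hole0 (a point): centre of the hole's mouth, on the stand's top face, 76 mm above the table; the mouth has a 3 mm chamfer
- probe: discharge probe, 60 g, loose, upright in the stand at the start. z along it to the handle end; origin on its axis at the underside of its collar (24 mm wide, 6 thick), which rests on the stand's top round the hole. Round handle 16 mm across from 9 to 70 mm above the origin, end at 76; below the collar a barrel 10 mm across, 44 long, then the spring tip, 4 mm across
- probe_grip (a point): point on the handle's axis 40 mm above the probe's origin, a good place to grip (16 mm wide, from above)
- probe_tip (a point): end of the spring tip, on the probe's axis 70 mm below its origin; it yields into the barrel by up to 14 mm, with about 0.5 N at first touch, rising by 0.25 N per mm
- cradle: fixed test cradle: grey base plate 100 (x) x136 (y) x16 mm with a slotted black connector block and two aluminium card guides, tops 70 mm above the table; the module stands in it, dropped in from above with 0.7 mm play each way across the board and 2.5 mm along it, and lifts straight out. Origin at the middle of its underside, z up
- module: power module, loose, 110 g: upright board 3 (x) x100 (y) x80 (z) mm; coil, cans and chip on its component side, its own -x side (stand out 13 mm), which starts towards the robot within 25 degrees. On top a grey rail 22 (x) x114 (y) mm, top at z=86 mm, in its middle a black grip block 14 (x) x42 (y) mm, z=85 to 119. Origin: middle of the board's lower edge, 16 mm above the table in the cradle
- module_center (a point): middle of the board, 40 mm above the module's origin: the point to bring onto the lens axis
- module_grip (a point): point in the grip block, 109 mm above the module's origin, 10 mm below the block's top; grip it here across its 14 mm thickness (the module's x), from above
- round_terminal (a point): centre of the top of the round brass terminal (16 mm across, 8 mm high, top 94 mm above the module's origin), at the module's +y end: the left one as seen from the robot
- square_terminal (a point): centre of the top of the square brass terminal (16x16 mm, 8 mm high, top 94 mm above the module's origin), at the module's -y end: the right one as seen from the robot
- camera_stand: fixed inspection camera stand at the right: dark base plate 76x90 mm under and behind a steel post 18 mm across, 294 mm high; origin on the post's axis at table height; its -x is the direction in which the camera looks, roughly to the robot's left (+y of the world, within about 20 degrees)
- camera_head: camera head, about 46 mm wide and high, clamped on the post at a height that varies (origin on the post's axis, at lens height); same axes as the stand; do not push it
- lens (a point): centre of the lens's front glass, 64 mm from the post's axis; the lens looks level along its own -x axis, so the place to show the board's middle is at x = -0.12, y = 0, z = 0 in this frame; there the module's x axis points the reverse way of the lens's x axis
- flux_tin: bystander: round tin, 50 mm across, 26 mm high; origin under its middle
- cutters: bystander: side cutters, 137x75x12 mm, lying flat; origin under the middle
- magnifier: bystander: folded loupe, 34x40x16 mm; origin under its middle
- flux_jar: bystander: small jar, 34 mm across, 54 mm high; origin under its middle
Mind the look-alikes: they are no part of the job. Of the things that look like the probe, the largest one is meant.

How it is judged:
By the outcome, as a careful person would: the job done as asked, in the order asked, and still so for the second after the job is handed in, while the arm keeps its last pose, push and grip.
It also fails if it takes over 64 s, if anything falls off the work surface, if the arm or the gripper's body presses on something with over 40 N, if the wrist force passes 120 N, or if a joint passes its speed limit or range.

### The arm

A 6-joint arm with a two-finger parallel gripper is mounted at the origin on a cart in front of the work surface, level with it; the furniture and walls round the work are solid. World frame = base frame: x ahead of the robot, y to its left, z up, the work surface at z = 0. Lengths are in m, angles in rad, forces in N, time in s.
With the tool pointing down it reaches from about 0.375 to 0.9 m from the base axis. Payload 3.1 kg.
Tool frame: the origin (TCP) lies on the centre line of the jaws, within the pads' length; the fingertips stand 25 mm ahead of it and the grasp point (between the pads) lies 6 mm ahead of it (manip.tip_extent is the distance from the TCP to the fingertips, in m); z points along the fingers, y is the line along which they close (so a half turn about z gives the same grasp; the last joint's range is limited). The gripper opens to 85 mm and grips with 20 to 120 N. Pads are 22 mm wide; open, the fingers measure 114 mm over their backs; the gripper's body (76 mm by 85 mm) begins 54 mm behind the grasp point. The pads swing forward as they close: fully open they stand 13 mm farther back than shut.
Start: joints at [-1.492, 0.527, 1.433, -0, 1.181, -0.178], TCP at [0.159, -0.604, 0.256] pointing down, gripper open.
Joint ranges: [-3.08, 3.08], [-0.75, 2.2], [0.22, 2.44], [-1.43, 4.57], [0, 2.65], [-2.85, 2.85]. Speed limits (rad/s): [2.79, 2.79, 3.14, 3.14, 3.14, 3.14].

### API

Orientations are given as a unit quaternion [x, y, z, w].
In Python, from station import readout, imaging, order, manip gives the robot as it stands.
- The arm moves only by the tool move_arm, never from a script. Its argument "rows" is a list of rows, each a list of 7 numbers: the turn, a rotation vector about the tool's x, y, z in degrees, then the shift along the tool's x, y, z in mm, then the closure, from 0 (fully open) to 1 (shut). A call has 1 to 12 rows; each row is the pose to reach, as a shift and turn from the pose commanded when the call began, along the tool's axes at that moment; what a row does not reach only later rows make up. A row lasts 1/12 s, in which the tool goes at most 41.7 mm and 7.16 degrees, less where a joint would pass 70% of its speed; a pose out of reach is approached as far as the arm can. A call with a gripper value outside its range is refused whole. The fingers move at their own pace and stop on an object; "squeeze" is the grip in N (left out, the last holds). Time passes only in rows, so rows that repeat a pose let the fingers close. It gives the time, the measured TCP pose, the force, the opening and the grip force at its end, in the units of the state.
- readout.sense(): the state, without advancing time (a new reading comes with each control period).
- imaging.snapshot(name): name is "side" or "top" or "wrist"; returns a dict with "img" (400x640x3 uint8, red, green, blue), "z_map" (400x640 float32, m along the optical axis (not along the pixel's ray), 0 where there is no reading), "fovy" (degrees; the focal length in pixels is half the picture's height over the tangent of half this angle, whatever the lens; pixels are square), "cx", "cy" (the principal point, pixels), "rvec" (rotation vector, rad) and "tvec" (3), from world to camera coordinates, as OpenCV has them. Camera axes: x right, y down, z forward; pixel columns grow to the right and rows downward; lengths in m; the calibration is good to about 2 mm. A picture is of the moment at which its call begins.
- order.sign_off(): hands the job in; it is judged then, once.
The state is a dict: "t": time; "q": joint angles; "qd": joint speeds; "tau": joint torques, N m; "tcp_pos": TCP position; "tool_rot": TCP orientation; "force": force on the tool from outside, world axes, zero at the start; "ft_torque": the same for the moment, N m; "finger_gap": opening from 0.0 (shut) to 1.0 (fully open); "gripper_force": force on a finger pad.
Only numpy, scipy, OpenCV 4.12 (cv2) and the standard library are available. Lean on these libraries where they do the work, as an engineer would, in place of code of your own. Each camera call takes 0.05 s, during which the arm holds its last target. There are 200 camera calls.

## Working session

There is one attempt and no reset: what is moved stays moved. The work goes in short steps, Python scripts to look and compute and a tool call to move; the robot and the scene stay as the last step left them, time stands still between calls to the robot, and variables do not carry over. Pictures are saved under pics/ and viewed, at most 10 in all, crops included, and the job is handed in when it is done.

Besides the shell and the picture viewer there is one more tool, called as name([rows], argument=value, ...), one row to a line, values as JSON. move_arm: Moves the arm, as the interface text tells. Its arguments: {"type":"object","properties":{"rows":{"type":"array"},"squeeze":{"type":"number"}},"required":["rows"]}

```bash
ls; mkdir -p pics; cat > h.py <<'E'
import numpy as np, cv2
from scipy.spatial.transform import Rotation as R
from station import readout, imaging, order, manip
def snap(n):
    s=imaging.snapshot(n); h=s["img"].shape[0]
    f=h/2/np.tan(np.radians(s["fovy"])/2); Rm=cv2.Rodrigues(np.array(s["rvec"],float))[0]
    z=s["z_map"]; v,u=np.mgrid[:z.shape[0],:z.shape[1]]
    P=np.stack([(u-s["cx"])/f*z,(v-s["cy"])/f*z,z],-1)
    s["W"]=(P-np.array(s["tvec"]).reshape(3))@Rm; s["ok"]=z>0; s["f"]=f; s["R"]=Rm
    return s
def save(s,name): cv2.imwrite("pics/"+name,cv2.cvtColor(s["img"],cv2.COLOR_RGB2BGR))
E
python3 - <<'E'
from h import *
st=readout.sense(); print(st["t"],st["tcp_pos"],st["tool_rot"],st["finger_gap"],manip.tip_extent)
ims=[]
for n in("top","side","wrist"):
    s=snap(n); save(s,n+"0.png"); np.savez("pics/"+n+".npz",W=s["W"],img=s["img"],ok=s["ok"]); print(n,s["f"],-s["R"].T@np.array(s["tvec"]).reshape(3), s["R"][2])
E
```

```text
pics
0.0 [ 0.15931514 -0.60366453  0.25532376] [ 9.91703897e-01  1.28538610e-01  6.31132928e-05 -1.09688006e-03] 1.0027094867405772 0.025
top 384.68711844472307 [0.37308001 0.04007149 1.01605473] [ 0.17589054  0.00507917 -0.98439663]
side 521.0063009514827 [0.13280636 0.87439543 0.79443937] [ 0.33681245 -0.72832251 -0.59674425]
wrist 329.52431077166466 [ 0.23232108 -0.5846205   0.37198042] [-0.28346599 -0.07370962 -0.95614535]
```

View pics/top0.png

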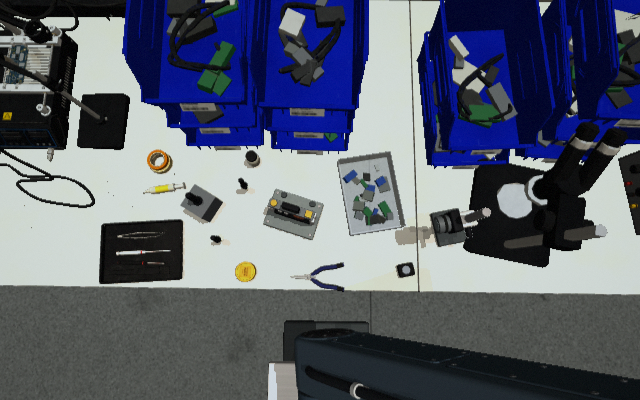

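View pics/side0.png

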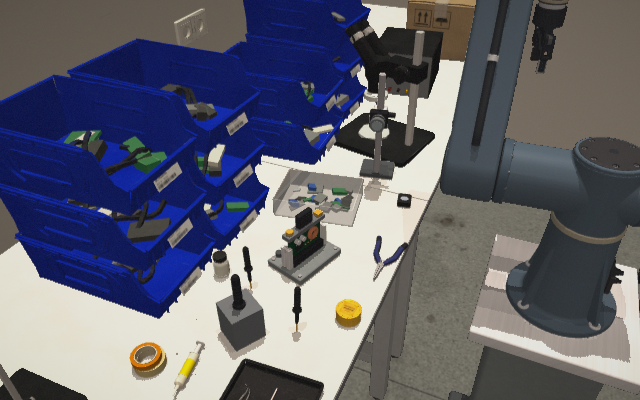

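The top picture shows the stand at (203,203) with the probe's handle end at (188,202), the module at (294,210) and the camera head at about (450,225). The two small look-alikes are at (242,185) and (215,239). The side picture confirms this layout. Next I'll measure from the depth data.

```bash
cat > m.py <<'E'
from h import *
def reg(n,b,z0,z1,col=None):
    d=np.load("pics/%s.npz"%n); W,I,ok=d["W"],d["img"].astype(int),d["ok"]
    m=np.zeros(ok.shape,bool); m[b[1]:b[3],b[0]:b[2]]=1
    m&=ok&(W[...,2]>z0)&(W[...,2]<z1)
    if col=="y": m&=(I[...,0]-I[...,2]>60)&(I[...,0]>120)
    return W[m]
def rect(P,l):
    r=cv2.minAreaRect((P[:,:2]*1000).astype(np.float32)); print(l,len(P),"med z",np.round(np.median(P[:,2])*1000,1),"rect c,size,ang",np.round(r[0],1),np.round(r[1],1),round(r[2],1),"mean",np.round(P.mean(0)*1000,1))
T=(170,170,240,230);S=(200,255,280,350)
for n,b in(("top",T),("side",S)):
    rect(reg(n,b,.071,.081),n+" standtop")
    rect(reg(n,b,.147,.157),n+" probe end")
    rect(reg(n,b,.095,.145),n+" handle")
for n,b in(("top",(260,180,330,245)),("side",(265,195,345,285))):
    rect(reg(n,b,.128,.14),n+" block top")
    rect(reg(n,b,.097,.1055),n+" rail top")
    rect(reg(n,b,.012,.02),n+" base")
    t=reg(n,b,.104,.116,"y"); 
    k=cv2.kmeans(t[:,:2].astype(np.float32),2,None,(3,50,1e-5),5,cv2.KMEANS_PP_CENTERS)[1].ravel()
    for i in(0,1): rect(t[k==i],n+" term")
for n,b in(("top",(390,195,500,255)),("side",(355,60,400,185))):
    P=reg(n,b,.03,.40)
    print(n,"cam",len(P))
    h=np.histogram(P[:,2],np.arange(.03,.36,.015)); print(h[0])
    for z in np.arange(.03,.35,.02):
        q=P[(P[:,2]>z)&(P[:,2]<z+.02)]
        if len(q)>3: rect(q,"%.2f"%z)
E
python3 m.py
python3 - <<'E'
import cv2
a=cv2.imread("pics/side0.png")[50:200,330:450]; b=cv2.imread("pics/top0.png")[190:265,380:500]
c=cv2.imread("pics/side0.png")[195:290,260:350]
f=lambda x,h:cv2.resize(x,(int(x.shape[1]*h/x.shape[0]),h),interpolation=2)
cv2.imwrite("pics/crop1.png",cv2.hconcat([f(a,320),f(b,320)])[:, :800])
E
```

```text
top standtop 546 med z 76.6 rect c,size,ang [544.8 340.6] [65.6 64.1] 59.2 mean [543.  338.   76.5]
top probe end 31 med z 150.8 rect c,size,ang [544.5 340.8] [13.4 11.8] 32.7 mean [543.8 339.7 150.5]
top handle 62 med z 117.2 rect c,size,ang [568.1 289.6] [ 13.8 125.4] 26.2 mean [547.3 324.2 118.9]
side standtop 842 med z 74.5 rect c,size,ang [566.5 311.4] [ 79.1 156.4] 40.5 mean [541.2 340.7  74.6]
side probe end 34 med z 150.0 rect c,size,ang [542. 341.] [12.4 11.4] 71.2 mean [541.9 341.  149.9]
side handle 188 med z 120.4 rect c,size,ang [540.1 343.1] [16.1 10.9] 37.9 mean [539.5 343.8 120.5]
top block top 112 med z 134.9 rect c,size,ang [523.3 106.5] [41.5 14.9] 75.9 mean [523.2 106.2 134.8]
top rail top 212 med z 102.2 rect c,size,ang [524.2 106.7] [113.7  22.1] 72.7 mean [522.5 108.6 102.1]
top base 1160 med z 16.4 rect c,size,ang [525.2 106.5] [135.8  99.8] 72.5 mean [519.2 104.5  16.3]
top term 44 med z 110.5 rect c,size,ang [511.4  64.1] [15.4 15.5] 73.1 mean [511.2  64.1 110.7]
top term 33 med z 110.5 rect c,size,ang [537.4 148.3] [14.1 13.8] 28.0 mean [536.8 148.2 110.3]

[... 2260 characters left out ...]
161. ]
0.17 241 med z 181.7 rect c,size,ang [ 559.1 -430.6] [ 72.1 471.4] 25.9 mean [ 515.9 -326.   181.1]
0.19 388 med z 202.2 rect c,size,ang [ 511.4 -344.9] [ 66.3 272.2] 22.8 mean [ 497.1 -284.6  201. ]
0.21 235 med z 222.4 rect c,size,ang [ 510.2 -371. ] [ 86.1 255.9] 25.2 mean [ 532.5 -397.5  221.3]
0.23 311 med z 240.5 rect c,size,ang [ 511.6 -380.3] [ 81.4 224. ] 30.9 mean [ 527.9 -408.1  240.3]
0.25 227 med z 255.7 rect c,size,ang [ 502.8 -374.3] [ 90.  204.7] 30.6 mean [ 517.4 -396.9  256.8]
0.27 52 med z 279.6 rect c,size,ang [ 486.7 -273.7] [15.3 12.2] 16.2 mean [ 486.8 -273.7  279.6]
0.29 22 med z 291.7 rect c,size,ang [ 488.4 -277.1] [14.2 20.5] 42.3 mean [ 488.5 -276.9  291.7]
```

View pics/crop1.png

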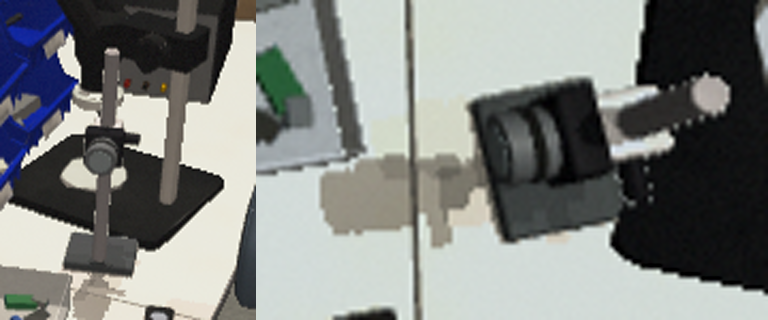

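The crop shows the camera head on its post above the base plate, with the round lens facing the cradle. In the side view the lens is near pixel (380,122). Next I'll measure its direction and height.

```bash
cat > m2.py <<'E'
from m import reg,rect
from h import *
print("-----")
for n in("top","side"):
    b=(385,190,500,260) if n=="top" else (350,60,415,185)
    P=reg(n,b,.004,.32)
    P=P[(abs(P[:,0]-.485)<.08)&(P[:,1]>-.36)&(P[:,1]<-.17)]
    for z in np.arange(.0,.03,.005):
        q=P[(P[:,2]>z)&(P[:,2]<z+.005)]
        if len(q)>20: rect(q,n+" base z%.3f"%z)
    H=P[(P[:,2]>.13)&(P[:,2]<.28)]
    u=H[:,1]
    for y in np.arange(-.31,-.18,.008):
        q=H[(u>y)&(u<y+.008)]
        if len(q)>2: print(n,"y%.3f"%y,len(q),"x %.4f %.4f z %.4f %.4f"%(*np.percentile(q[:,0],[3,97]),*np.percentile(q[:,2],[3,97])))
E
python3 m2.py | sed '1,/-----/d'
```

```text
top base z0.000 39 med z 4.5 rect c,size,ang [ 489.9 -259. ] [176.3 145.4] 89.4 mean [ 486.  -238.1    4.5]
top base z0.005 60 med z 7.6 rect c,size,ang [ 486.5 -264.7] [188.8 140. ] 89.6 mean [ 491.6 -266.7    7.4]
top base z0.010 345 med z 13.2 rect c,size,ang [ 487.7 -265.4] [113.9 186.8] 2.0 mean [ 480.5 -299.7   13.1]
top base z0.015 203 med z 16.1 rect c,size,ang [ 502.7 -269.1] [200.3 101.7] 79.1 mean [ 471.8 -315.3   16.5]
top y-0.302 7 x 0.4799 0.4877 z 0.2037 0.2054
top y-0.294 39 x 0.4554 0.5096 z 0.1904 0.2063
top y-0.286 76 x 0.4548 0.5090 z 0.1865 0.2353
top y-0.278 152 x 0.4671 0.5050 z 0.1906 0.2769
top y-0.270 82 x 0.4698 0.5046 z 0.2026 0.2727
top y-0.262 71 x 0.4651 0.5047 z 0.2045 0.2121
top y-0.254 95 x 0.4630 0.5081 z 0.1908 0.2124
top y-0.246 106 x 0.4654 0.5061 z 0.1802 0.2125
top y-0.238 73 x 0.4636 0.5036 z 0.1886 0.2079
top y-0.230 68 x 0.4630 0.4992 z 0.1922 0.2075
top y-0.222 102 x 0.4631 0.4967 z 0.1742 0.2075
top y-0.214 20 x 0.4824 0.4954 z 0.1815 0.2025
side base z0.005 148 med z 8.3 rect c,size,ang [ 485.4 -308.2] [101.8 110.4] 89.2 mean [ 486.7 -300.7    8. ]
side base z0.010 409 med z 12.0 rect c,size,ang [ 484.8 -307.6] [113.5 104.4] 0.9 mean [ 485.8 -309.3   12.1]
side base z0.015 38 med z 15.9 rect c,size,ang [ 486.6 -311.4] [118.6  94.5] 0.6 mean [ 475.  -315.4   16.4]
side y-0.302 3 x 0.4756 0.4814 z 0.1994 0.2021
side y-0.294 12 x 0.4512 0.5062 z 0.1830 0.2035
side y-0.286 63 x 0.4513 0.5018 z 0.1379 0.2720
side y-0.278 193 x 0.4655 0.4968 z 0.1333 0.2779
side y-0.270 32 x 0.4625 0.4916 z 0.1351 0.2714
side y-0.262 23 x 0.4604 0.4998 z 0.1697 0.2090
side y-0.254 66 x 0.4595 0.5035 z 0.1679 0.2094
side y-0.246 83 x 0.4611 0.5040 z 0.1687 0.2088
side y-0.238 28 x 0.4596 0.4997 z 0.1864 0.2054
side y-0.230 41 x 0.4586 0.4942 z 0.1719 0.2047
side y-0.222 134 x 0.4606 0.4914 z 0.1694 0.2029
side y-0.214 21 x 0.4735 0.4923 z 0.1741 0.2002
```

```bash
cat >> h.py <<'E'
def Rdown(a):  # tool straight down, tool y at world angle a (deg)
    a=np.radians(a); y=np.array([np.cos(a),np.sin(a),0]); z=np.array([0,0,-1.]); return np.stack([np.cross(y,z),y,z],1)
def rel(*tg):
    st=readout.sense(); p=np.array(st["tcp_pos"]); Q=R.from_quat(st["tool_rot"]).as_matrix()
    print("t %.2f"%st["t"],"p",np.round(p*1000,1),"yaw %.2f"%np.degrees(np.arctan2(Q[1,1],Q[0,1])),"zax",np.round(Q[:,2],4),"gap %.3f F %s g %.1f q6 %.2f"%(st["finger_gap"],np.round(st["force"],1),st["gripper_force"],st["q"][5]))
    for xyz,a in tg:
        print("->",xyz,a,"turn",np.round(np.degrees(R.from_matrix(Q.T@Rdown(a)).as_rotvec()),2),"shift",np.round(Q.T@(np.array(xyz)/1000-p)*1000,1))
E
python3 - <<'E'
from h import *
rel(([380,-200,360],-45),([500,200,330],-17.2),([543.5,340.8,250],-17.2))
E
```

```text
t 0.15 p [ 159.4 -603.8  255.6] yaw -75.23 zax [-1.0e-04  1.6e-03 -1.0e+00] gap 0.998 F [-1.   0.3  0.1] g 0.0 q6 -0.18
-> [380, -200, 360] -45 turn [ -0.09  -0.04 -30.23] shift [ 316.4 -334.4 -103.8]
-> [500, 200, 330] -17.2 turn [ -0.08  -0.06 -58.03] shift [ 534.4 -690.5  -73.2]
-> [543.5, 340.8, 250] -17.2 turn [ -0.08  -0.06 -58.03] shift [ 612.3 -815.4    7. ]
```

move_arm([
  [0, 0, -30, 316, -334, -104, 0],
  [0, 0, -30, 316, -334, -104, 0],
  [0, 0, -30, 316, -334, -104, 0],
  [0, 0, -30, 316, -334, -104, 0],
  [0, 0, -30, 316, -334, -104, 0],
  [0, 0, -30, 316, -334, -104, 0],
  [0, 0, -30, 316, -334, -104, 0],
  [0, 0, -30, 316, -334, -104, 0],
  [0, 0, -30, 316, -334, -104, 0],
  [0, 0, -30, 316, -334, -104, 0],
  [0, 0, -30, 316, -334, -104, 0],
  [0, 0, -58, 534, -690, -73, 0],
])

```text
t: 1.15
tcp_pos: [0.3883, -0.1718, 0.3569]
tool_rot: [0.899, 0.439, 0.002, 0.003]
force: [0.4, -0.6, -0.0]
finger_gap: 1.002
gripper_force: 0.0
```

```bash
python3 - <<'E'
from h import *
rel(([500,200,330],-17.2),([543.5,340.8,250],-17.2))
s=snap("wrist"); save(s,"w1.png"); np.savez("pics/w1.npz",W=s["W"],img=s["img"],ok=s["ok"])
E
```

```text
t 1.15 p [ 388.3 -171.8  356.9] yaw -37.98 zax [ 0.0054 -0.004  -1.    ] gap 1.002 F [ 0.4 -0.6 -0. ] g 0.0 q6 -0.02
-> [500, 200, 330] -17.2 turn [  0.38   0.06 -20.78] shift [ 361.8 -140.9   26.1]
-> [543.5, 340.8, 250] -17.2 turn [  0.38   0.06 -20.78] shift [ 499.6 -193.8  105.7]
```

move_arm([
  [0, 0, -21, 362, -141, 26, 0],
  [0, 0, -21, 362, -141, 26, 0],
  [0, 0, -21, 362, -141, 26, 0],
  [0, 0, -21, 362, -141, 26, 0],
  [0, 0, -21, 362, -141, 26, 0],
  [0, 0, -21, 362, -141, 26, 0],
  [0, 0, -21, 362, -141, 26, 0],
  [0, 0, -21, 362, -141, 26, 0],
  [0, 0, -21, 488, -192, 100, 0],
  [0, 0, -21, 488, -192, 100, 0],
  [0, 0, -21, 488, -192, 100, 0],
  [0, 0, -21, 488, -192, 100, 0],
])

```text
t: 2.2
tcp_pos: [0.5251, 0.2962, 0.2687]
tool_rot: [0.804, 0.594, -0.0, -0.0]
force: [0.1, -0.4, 0.4]
finger_gap: 1.002
gripper_force: 0.0
```

move_arm([
  [0, 0, 0, 0, 0, 0, 0],
  [0, 0, 0, 0, 0, 0, 0],
])

```text
t: 2.37
tcp_pos: [0.5243, 0.2957, 0.2676]
tool_rot: [0.803, 0.596, -0.002, -0.001]
force: [-0.1, -0.9, 0.2]
finger_gap: 1.003
gripper_force: 0.0
```

```bash
python3 - <<'E'
from h import *
rel(([543.5,340.8,250],-17.2),([543.5,340.8,122],-17.2))
s=snap("wrist"); save(s,"w2.png"); np.savez("pics/w2.npz",W=s["W"],img=s["img"],ok=s["ok"])
from m import rect
W=s["W"];m=s["ok"]&(np.hypot(W[...,0]-.5435,W[...,1]-.3408)<.05)
print("wrist:")
for a,b in((.071,.081),(.146,.157),(.09,.145)):
    k=m&(W[...,2]>a)&(W[...,2]<b)
    if k.sum()>5: rect(W[k],"z%.3f"%a)
E
```

```text
t 2.37 p [524.3 295.7 267.6] yaw -16.89 zax [-0.0039 -0.0016 -1.    ] gap 1.003 F [-0.1 -0.9  0.2] g 0.0 q6 0.62
-> [543.5, 340.8, 250] -17.2 turn [-0.19  0.15  0.31] shift [48.8  5.3 17.4]
-> [543.5, 340.8, 122] -17.2 turn [-0.19  0.15  0.31] shift [ 49.1   5.7 145.4]
top standtop 546 med z 76.6 rect c,size,ang [544.8 340.6] [65.6 64.1] 59.2 mean [543.  338.   76.5]
top probe end 31 med z 150.8 rect c,size,ang [544.5 340.8] [13.4 11.8] 32.7 mean [543.8 339.7 150.5]
top handle 62 med z 117.2 rect c,size,ang [568.1 289.6] [ 13.8 125.4] 26.2 mean [547.3 324.2 118.9]
side standtop 842 med z 74.5 rect c,size,ang [566.5 311.4] [ 79.1 156.4] 40.5 mean [541.2 340.7  74.6]
side probe end 34 med z 150.0 rect c,size,ang [542. 341.] [12.4 11.4] 71.2 mean [541.9 341.  149.9]
side handle 188 med z 120.4 rect c,size,ang [540.1 343.1] [16.1 10.9] 37.9 mean [539.5 343.8 120.5]
top block top 112 med z 134.9 rect c,size,ang [523.3 106.5] [41.5 14.9] 75.9 mean [523.2 106.2 134.8]
top rail top 212 med z 102.2 rect c,size,ang [524.2 106.7] [113.7  22.1] 72.7 mean [522.5 108.6 102.1]
top base 1160 med z 1
[... 2822 characters left out ...]
-397.5  221.3]
0.23 311 med z 240.5 rect c,size,ang [ 511.6 -380.3] [ 81.4 224. ] 30.9 mean [ 527.9 -408.1  240.3]
0.25 227 med z 255.7 rect c,size,ang [ 502.8 -374.3] [ 90.  204.7] 30.6 mean [ 517.4 -396.9  256.8]
0.27 52 med z 279.6 rect c,size,ang [ 486.7 -273.7] [15.3 12.2] 16.2 mean [ 486.8 -273.7  279.6]
0.29 22 med z 291.7 rect c,size,ang [ 488.4 -277.1] [14.2 20.5] 42.3 mean [ 488.5 -276.9  291.7]
wrist:
z0.071 4296 med z 75.0 rect c,size,ang [545.7 339.7] [64.2 64. ] 59.5 mean [546.2 341.3  75.1]
z0.146 333 med z 150.1 rect c,size,ang [545.6 339.7] [14.1 14.9] 73.1 mean [545.7 340.4 149.6]
z0.090 110 med z 129.6 rect c,size,ang [546.1 341.3] [13.6 15.6] 80.6 mean [546.1 345.7 126.2]
```

View pics/w2.png

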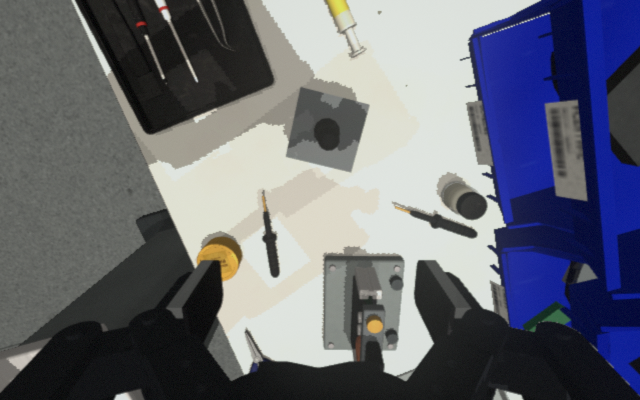

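The wrist picture shows the stand at (328,130) with the probe upright in it, and both look-alikes lying loose on the bench. The round terminal is at (375,325). All three cameras agree to within 2 to 3 mm, so I'll descend on the probe.

move_arm([
  [0, 0, 0, 25, 3, 10, 0],
  [-0.2, 0.15, 0.3, 50, 6.5, 20, 0],
  [-0.2, 0.15, 0.3, 50, 6.5, 50, 0],
  [-0.2, 0.15, 0.3, 50, 6.5, 85, 0],
  [-0.2, 0.15, 0.3, 50, 6.5, 115, 0],
  [-0.2, 0.15, 0.3, 50, 6.5, 135, 0],
  [-0.2, 0.15, 0.3, 50, 6.5, 145, 0],
  [-0.2, 0.15, 0.3, 50, 6.5, 145, 0],
  [-0.2, 0.15, 0.3, 50, 6.5, 145, 0],
])

```text
t: 3.17
tcp_pos: [0.5468, 0.3395, 0.1259]
tool_rot: [0.806, 0.592, 0.003, 0.001]
force: [0.4, 0.7, 0.3]
finger_gap: 0.998
gripper_force: 0.0
```

```bash
sed -i 's/^T=(170/if __name__!="__main__": raise SystemExit\nT=(170/' m.py; python3 - <<'E'
t=open('m.py').read().replace('if __name__!="__main__": raise SystemExit\n','').split("T=(170")
open('mm.py','w').write(t[0])
E
python3 - <<'E'
from h import *; from mm import rect
rel(([544.8,340.3,122],-17.2))
d=np.load("pics/w2.npz");W,I=d["W"],d["img"].astype(int)
m=(I[...,0]-I[...,2]>60)&(W[...,2]>.1)&(W[...,2]<.118); rect(W[m],"round wrist")
E
```

```text
t 3.17 p [546.8 339.5 125.9] yaw -17.45 zax [ 0.0052  0.0017 -1.    ] gap 0.998 F [0.4 0.7 0.3] g 0.0 q6 0.69
-> [544.8, 340.3, 122] -17.2 turn [ 0.25 -0.18 -0.25] shift [ 0.2 -2.2  3.9]
round wrist 176 med z 109.0 rect c,size,ang [537.7 147.9] [15.6 14.8] 78.5 mean [537.7 148.1 108.9]
```

move_arm([
  [0, 0, 0, 0, -1.5, 3, 0],
  [0, 0, 0, 0, -1.5, 3, 0.5],
  [0, 0, 0, 0, -1.5, 3, 1],
  [0, 0, 0, 0, -1.5, 3, 1],
  [0, 0, 0, 0, -1.5, 3, 1],
  [0, 0, 0, 0, -1.5, 3, 1],
  [0, 0, 0, 0, -1.5, 3, 1],
  [0, 0, 0, 0, -1.5, 3, 1],
  [0, 0, 0, 0, -1.5, 3, 1],
  [0, 0, 0, 0, -1.5, 3, 1],
], squeeze=40)

```text
t: 4.0
tcp_pos: [0.5448, 0.3409, 0.1222]
tool_rot: [0.806, 0.592, 0.002, 0.001]
force: [-0.2, -0.5, 3.6]
finger_gap: 0.18
gripper_force: 38.9
```

```bash
python3 - <<'E'
from h import *
for i in range(3): rel(([544.8,340.3,122],-17.2)); imaging.snapshot("wrist")
E
```

```text
t 4.00 p [544.8 340.9 122.2] yaw -17.37 zax [ 0.0045  0.0017 -1.    ] gap 0.180 F [-0.2 -0.5  3.6] g 38.9 q6 0.69
-> [544.8, 340.3, 122] -17.2 turn [ 0.22 -0.17 -0.17] shift [-0.6  0.2  0.2]
t 4.05 p [544.7 340.9 122.1] yaw -17.36 zax [ 0.0045  0.0017 -1.    ] gap 0.176 F [-0.5  0.2  2.8] g 38.9 q6 0.69
-> [544.8, 340.3, 122] -17.2 turn [ 0.22 -0.17 -0.16] shift [-0.6  0.2  0.1]
t 4.10 p [544.8 340.9 122.2] yaw -17.37 zax [ 0.0045  0.0017 -1.    ] gap 0.176 F [-0.6  0.8  3.6] g 39.0 q6 0.69
-> [544.8, 340.3, 122] -17.2 turn [ 0.22 -0.17 -0.17] shift [-0.6  0.2  0.2]
```

move_arm([
  [0, 0, 0, 0, 0, -10, 1],
  [0, 0, 0, 0, 0, -30, 1],
  [0, 0, 0, 0, 0, -65, 1],
  [0.2, -0.15, 0, 0, 0, -100, 1],
  [0.2, -0.15, 0, 0, 0, -125, 1],
  [0.2, -0.15, 0, 0, 0, -140, 1],
  [0.2, -0.15, 0, -20, 5, -140, 1],
  [0.2, -0.15, 0, -50, 12, -140, 1],
  [0.2, -0.15, 0, -85, 23, -140, 1],
  [0.2, -0.15, 0, -120, 33, -140, 1],
  [0.2, -0.15, 0, -150, 43, -140, 1],
  [0.2, -0.15, 0, -165, 47, -140, 1],
])

```text
t: 5.15
tcp_pos: [0.5392, 0.1657, 0.2617]
tool_rot: [0.806, 0.591, -0.001, 0.0]
force: [-0.3, 0.6, -1.2]
finger_gap: 0.176
gripper_force: 39.2
```

move_arm([
  [0, 0, 0, 0, 0, 0, 1],
  [0, 0, 0, 0, 0, 0, 1],
  [0, 0, 0, 0, 0, 0, 1],
])

```text
t: 5.4
tcp_pos: [0.5396, 0.1696, 0.2617]
tool_rot: [0.806, 0.592, 0.0, -0.0]
force: [-0.0, 0.1, -0.8]
finger_gap: 0.173
gripper_force: 39.2
```

```bash
python3 - <<'E'
from h import *
rel(([536.7,148,242],-17.2))
s=snap("wrist"); save(s,"w3.png"); np.savez("pics/w3.npz",W=s["W"],img=s["img"],ok=s["ok"])
s2=snap("side"); np.savez("pics/s3.npz",W=s2["W"],img=s2["img"],ok=s2["ok"])
a=s["img"]; b=s2["img"][130:290,230:400]
cv2.imwrite("pics/c3.png",cv2.cvtColor(np.hstack([cv2.resize(a,(448,280)),cv2.resize(b,(298,280))]),cv2.COLOR_RGB2BGR))
E
```

```text
t 5.40 p [539.6 169.6 261.7] yaw -17.37 zax [ 1.e-04  6.e-04 -1.e+00] gap 0.173 F [-0.   0.1 -0.8] g 39.2 q6 0.41
-> [536.7, 148, 242] -17.2 turn [-0.   -0.03 -0.17] shift [-21.5   3.7  19.7]
```

View pics/c3.png

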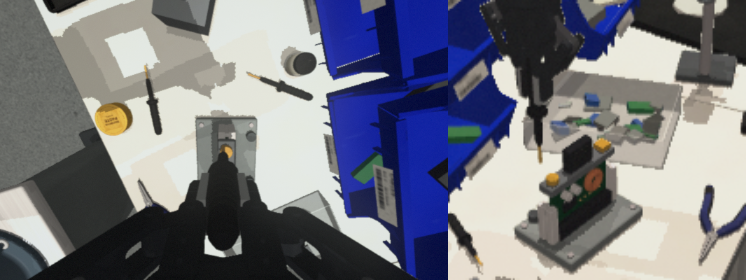

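The probe hangs upright in the jaws. Its gold tip is at about side pixel (282,220), a little before the round terminal. Next I'll compare the tip with the terminals in that same camera, so the calibration error cancels.

```bash
cat > tip.py <<'E'
from h import *; from mm import rect
def tip(s,cx,cy,zt):
    W,I=s["W"],s["img"].astype(int)
    near=s["ok"]&(np.hypot(W[...,0]-cx,W[...,1]-cy)<.02)
    g=near&(W[...,2]>zt-.004)&(W[...,2]<zt+.0135)
    g&=(I[...,0]-I[...,2]>40)
    if g.sum()>3: rect(W[g],"tip"); print(" zmin",W[g][:,2].min())
    b=near&(W[...,2]>zt+.03)&(W[...,2]<zt+.066)
    if b.sum()>5:
        P=W[b]; 
        for z in np.arange(zt+.03,zt+.066,.012):
            q=P[(P[:,2]>z)&(P[:,2]<z+.012)]
            if len(q)>3: print(" barrel z%.3f"%z,len(q),np.round(q.mean(0)*1000,1))
E
python3 - <<'E'
from h import *; from tip import tip
d=np.load("pics/s3.npz"); print("side"); tip(d,.538,.1696,.1457)
d=np.load("pics/w3.npz"); print("wrist"); tip(d,.5396,.1696,.1457)
E
```

```text
side
tip 11 med z 152.7 rect c,size,ang [535.7 169. ] [5.4 4.1] 64.5 mean [536.1 169.4 152.3]
 zmin 0.14504221314253907
 barrel z0.176 25 [536.1 171.3 182.3]
 barrel z0.188 26 [535.4 171.4 194.8]
 barrel z0.200 17 [535.5 171.3 204.8]
wrist
tip 20 med z 155.3 rect c,size,ang [540.6 169.9] [1.4 3.6] 77.0 mean [540.9 169.8 154.9]
 zmin 0.14987811438854856
 barrel z0.176 81 [541.2 172.3 183.2]
 barrel z0.188 72 [541.5 172.6 192.3]
```

move_arm([
  [0, 0, 0, -10, 1.8, 0, 1],
  [0, 0, 0, -20.8, 3.6, 5, 1],
  [0, 0, 0, -20.8, 3.6, 15, 1],
  [0, 0, 0, -20.8, 3.6, 25, 1],
  [0, 0, 0, -20.8, 3.6, 32, 1],
  [0, 0, 0, -20.8, 3.6, 35, 1],
  [0, 0, 0, -20.8, 3.6, 37, 1],
  [0, 0, 0, -20.8, 3.6, 38.5, 1],
  [0, 0, 0, -20.8, 3.6, 40, 1],
  [0, 0, 0, -20.8, 3.6, 40, 1],
  [0, 0, 0, -20.8, 3.6, 40, 1],
  [0, 0, 0, -20.8, 3.6, 40, 1],
])

```text
t: 6.5
tcp_pos: [0.5371, 0.1482, 0.222]
tool_rot: [0.806, 0.592, 0.0, 0.0]
force: [-0.7, -0.8, 0.4]
finger_gap: 0.173
gripper_force: 39.3
```

```bash
python3 - <<'E'
from h import *
from tip import tip
s=snap("side"); rel(([536.9,148.7,226],-17.2)); 
for i in range(2): imaging.snapshot("wrist"); rel()
b=s["img"][130:290,230:400]
cv2.imwrite("pics/c4.png",cv2.cvtColor(cv2.resize(b,(595,560),interpolation=cv2.INTER_NEAREST),cv2.COLOR_RGB2BGR))
E
```

```text
t 6.55 p [537.1 148.2 222. ] yaw -17.36 zax [ 8.e-04  1.e-04 -1.e+00] gap 0.176 F [ 0.1 -0.3  1.3] g 39.3 q6 0.37
-> [536.9, 148.7, 226] -17.2 turn [ 0.04 -0.02 -0.16] shift [ 0.4 -0.3 -4. ]
t 6.60 p [537.  148.2 221.9] yaw -17.36 zax [ 7.e-04  0.e+00 -1.e+00] gap 0.178 F [-0.8 -0.5  2.1] g 39.3 q6 0.37
t 6.65 p [537.  148.2 221.9] yaw -17.37 zax [ 6.e-04  1.e-04 -1.e+00] gap 0.177 F [-1.  -0.9 -0.1] g 39.3 q6 0.37
```

View pics/c4.png

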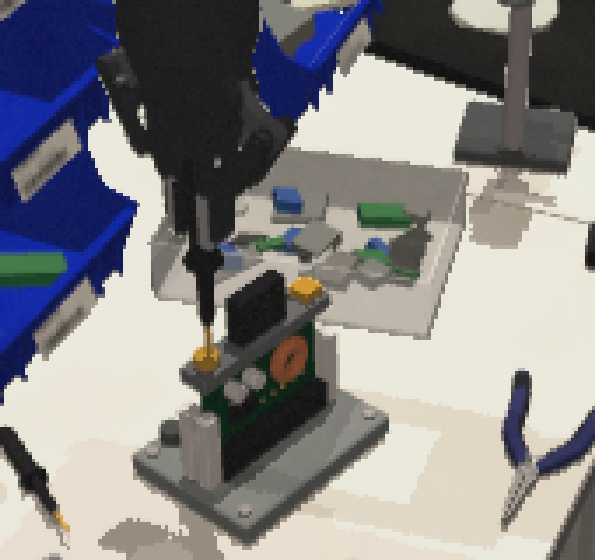

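The crop shows the tip on the round terminal at (207,355), and the vertical force has risen by about 2 N. I'll lift clear of the block and go to the square terminal.

move_arm([
  [0, 0, 0, 0, 0, -10, 1],
  [0, 0, 0, 0, 0, -30, 1],
  [0, 0, 0, 0, 0, -46, 1],
  [0, 0, 0, -12, 0, -46, 1],
  [0, 0, 0, -35, 0, -46, 1],
  [0, 0, 0, -60, 0, -46, 1],
  [0, 0, 0, -80, 0, -46, 1],
  [0, 0, 0, -88, 0.2, -44, 1],
  [0, 0, 0, -88, 0.2, -35, 1],
  [0, 0, 0, -88, 0.2, -20, 1],
  [0, 0, 0, -88, 0.2, -10, 1],
  [0, 0, 0, -88, 0.2, -6, 1],
])

```text
t: 7.65
tcp_pos: [0.5096, 0.0648, 0.2253]
tool_rot: [0.806, 0.592, -0.001, -0.001]
force: [0.1, -0.5, -0.4]
finger_gap: 0.175
gripper_force: 39.2
```

move_arm([
  [0, 0, 0, 0, 0, 2, 1],
  [0, 0, 0, 0, 0, 4, 1],
  [0, 0, 0, 0, 0, 5.5, 1],
  [0, 0, 0, 0, 0, 6.5, 1],
  [0, 0, 0, 0, 0, 6.5, 1],
  [0, 0, 0, 0, 0, 6.5, 1],
  [0, 0, 0, 0, 0, 6.5, 1],
])

```text
t: 8.23
tcp_pos: [0.5109, 0.0642, 0.2214]
tool_rot: [0.806, 0.592, 0.0, 0.0]
force: [-0.5, -0.0, 0.4]
finger_gap: 0.177
gripper_force: 39.4
```

```bash
python3 - <<'E'
from h import *
s=snap("side"); rel(([510.8,64.1,226],-17.2)); 
for i in range(2): imaging.snapshot("wrist"); rel()
b=s["img"][130:290,230:400]
cv2.imwrite("pics/c5.png",cv2.cvtColor(cv2.resize(b,(595,560),interpolation=cv2.INTER_NEAREST),cv2.COLOR_RGB2BGR))
E
```

```text
t 8.28 p [510.9  64.2 221.4] yaw -17.37 zax [ 6.e-04  2.e-04 -1.e+00] gap 0.174 F [-0.1  0.6  1.1] g 39.4 q6 0.21
-> [510.8, 64.1, 226] -17.2 turn [ 0.03 -0.02 -0.17] shift [-0.1 -0.  -4.6]
t 8.33 p [510.9  64.2 221.4] yaw -17.37 zax [ 7.e-04  2.e-04 -1.e+00] gap 0.174 F [-0.2  0.2  1.4] g 39.4 q6 0.21
t 8.38 p [510.9  64.2 221.3] yaw -17.37 zax [ 6.e-04  2.e-04 -1.e+00] gap 0.175 F [-0.7  0.8  0.3] g 39.4 q6 0.21
```

View pics/c5.png

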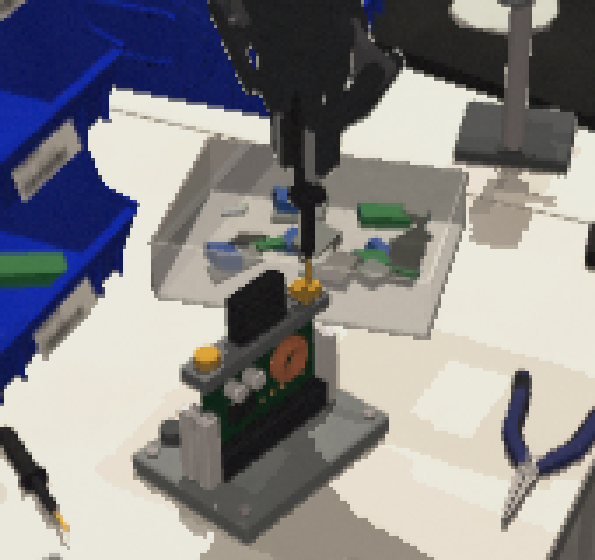

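The crop shows the tip on the square terminal at (307,285), again with a force of about 2 N. Now the probe goes back to the stand.

move_arm([
  [0, 0, 0, 0, 0, -10, 1],
  [0, 0, 0, 0, 0, -35, 1],
  [0, 0, 0, 0, 0, -50, 1],
  [0, 0, 0, 25, -4.5, -50, 1],
  [0, 0, 0, 60, -11, -50, 1],
  [0, 0, 0, 98, -18, -50, 1],
  [0, 0, 0, 138, -25, -50, 1],
  [0, 0, 0, 178, -32, -50, 1],
  [0, 0, 0, 215, -39, -50, 1],
  [0, 0, 0, 248, -45, -50, 1],
  [0, 0, 0, 268, -49, -50, 1],
  [0, 0, 0, 274, -50, -50, 1],
])

```text
t: 9.38
tcp_pos: [0.5449, 0.3443, 0.2715]
tool_rot: [0.805, 0.594, 0.001, -0.0]
force: [0.4, 0.1, -1.2]
finger_gap: 0.175
gripper_force: 39.2
```

move_arm([
  [0, 0, 0, 0, 0, 0, 1],
  [0, 0, 0, 0, 0, 0, 1],
  [0, 0, 0, 0, 0, 0, 1],
  [0, 0, 0, 0, 0, 0, 1],
])

```text
t: 9.72
tcp_pos: [0.5449, 0.339, 0.2713]
tool_rot: [0.806, 0.592, -0.0, 0.0]
force: [-1.2, 0.2, 0.0]
finger_gap: 0.175
gripper_force: 39.2
```

```bash
python3 - <<'E'
from h import *; from tip import tip
rel(([544.7,340.9,200],-17.36))
for n in("side","wrist"): s=snap(n); print(n); tip(s,.544,.3405,.155)
E
```

```text
t 9.72 p [544.9 339.  271.3] yaw -17.47 zax [-3.e-04 -5.e-04 -1.e+00] gap 0.175 F [-1.2  0.2  0. ] g 39.2 q6 0.69
-> [544.7, 340.9, 200] -17.36 turn [-0.01  0.04 -0.11] shift [ 1.8 -0.8 71.3]
side
tip 14 med z 162.6 rect c,size,ang [543.3 337.7] [2.5 5.8] 69.2 mean [542.3 337.8 162.3]
 zmin 0.1562916974279663
 barrel z0.185 28 [540.4 339.3 191.9]
 barrel z0.197 30 [541.  339.8 203. ]
 barrel z0.209 23 [540.5 339.7 213.1]
wrist
tip 11 med z 164.1 rect c,size,ang [545.7 339.6] [0.6 1.5] 82.7 mean [545.8 339.6 164.2]
 zmin 0.16069771292820315
 barrel z0.185 71 [546.6 341.7 192.1]
 barrel z0.197 83 [546.9 341.9 201.4]
```

move_arm([
  [0, 0, 0, 2.2, -0.9, 15, 1],
  [0, 0, 0, 2.2, -0.9, 40, 1],
  [0, 0, 0, 2.2, -0.9, 65, 1],
  [0, 0, 0, 2.2, -0.9, 75, 1],
  [0, 0, 0, 2.2, -0.9, 85, 1],
  [0, 0, 0, 2.2, -0.9, 93, 1],
  [0, 0, 0, 2.2, -0.9, 99, 1],
  [0, 0, 0, 2.2, -0.9, 105, 1],
  [0, 0, 0, 2.2, -0.9, 112, 1],
  [0, 0, 0, 2.2, -0.9, 119, 1],
  [0, 0, 0, 2.2, -0.9, 119, 1],
  [0, 0, 0, 2.2, -0.9, 119, 1],
])

```text
t: 10.82
tcp_pos: [0.5444, 0.3429, 0.1517]
tool_rot: [0.806, 0.592, -0.0, -0.0]
force: [0.7, 0.4, -0.6]
finger_gap: 0.174
gripper_force: 39.2
```

```bash
python3 - <<'E'
from h import *
s=snap("side"); rel(([544.7,340.9,122],-17.36))
b=s["img"][200:360,160:330]
cv2.imwrite("pics/c6.png",cv2.cvtColor(cv2.resize(b,(595,560),interpolation=cv2.INTER_NEAREST),cv2.COLOR_RGB2BGR))
E
```

```text
t 10.87 p [544.7 343.  152.2] yaw -17.36 zax [ 1.e-04  1.e-04 -1.e+00] gap 0.172 F [ 0.7 -0.7 -0.2] g 39.2 q6 0.69
-> [544.7, 340.9, 122] -17.36 turn [ 0.01 -0.01 -0.  ] shift [-2.   0.6 30.2]
```

View pics/c6.png

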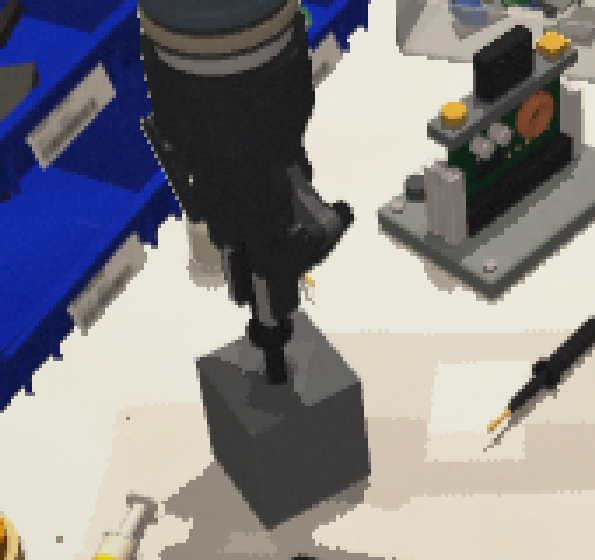

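The crop shows the barrel well inside the stand's hole at (275,380), with no contact force. I'll lower the rest of the way and release.

move_arm([
  [0, 0, 0, -1.2, 0.3, 8, 1],
  [0, 0, 0, -1.2, 0.3, 16, 1],
  [0, 0, 0, -1.2, 0.3, 23, 1],
  [0, 0, 0, -1.2, 0.3, 27, 1],
  [0, 0, 0, -1.2, 0.3, 29, 1],
  [0, 0, 0, -1.2, 0.3, 29.7, 1],
  [0, 0, 0, -1.2, 0.3, 29.7, 1],
  [0, 0, 0, -1.2, 0.3, 29.7, 0.7],
  [0, 0, 0, -1.2, 0.3, 29.7, 0.4],
  [0, 0, 0, -1.2, 0.3, 29.7, 0],
  [0, 0, 0, -1.2, 0.3, 29.7, 0],
  [0, 0, 0, -1.2, 0.3, 29.7, 0],
])

```text
t: 11.87
tcp_pos: [0.5447, 0.3417, 0.1225]
tool_rot: [0.806, 0.592, 0.0, 0.0]
force: [0.2, -0.1, -0.5]
finger_gap: 0.858
gripper_force: 0.0
```

move_arm([
  [0, 0, 0, 0, 0, 0, 0],
  [0, 0, 0, 0, 0, 0, 0],
  [0, 0, 0, 0, 0, -5, 0],
  [0, 0, 0, 0, 0, -20, 0],
  [0, 0, 0, 0, 0, -45, 0],
  [0, 0, 0, 0, 0, -75, 0],
  [0, 0, 0, 0, 0, -100, 0],
  [0, 0, 0, 0, 0, -120, 0],
  [0, 0, 0, 0, 0, -120, 0],
])

```text
t: 12.62
tcp_pos: [0.5472, 0.3429, 0.2481]
tool_rot: [0.806, 0.592, 0.005, 0.001]
force: [1.0, 0.6, 0.5]
finger_gap: 0.999
gripper_force: 0.0
```

```bash
python3 - <<'E'
from h import *; from mm import rect
rel(([521,107,250],-17.2),([522.8,106.8,131],-17.2),([300,107,250],-17.2))
for n in("side","top"):
    s=snap(n); W=s["W"];m=s["ok"]&(np.hypot(W[...,0]-.544,W[...,1]-.3405)<.045)
    k=m&(W[...,2]>.145)&(W[...,2]<.157); k.sum()>3 and rect(W[k],n+" probe end")
    # lens/camera from this view
    np.savez("pics/%s7.npz"%n,W=W,img=s["img"],ok=s["ok"])
E
```

```text
t 12.62 p [547.2 342.9 248.1] yaw -17.36 zax [ 0.01    0.0041 -0.9999] gap 0.999 F [1.  0.6 0.5] g 0.0 q6 0.69
-> [521, 107, 250] -17.2 turn [ 0.47 -0.39 -0.16] shift [-233.    45.4   -3.1]
-> [522.8, 106.8, 131] -17.2 turn [ 0.47 -0.39 -0.16] shift [-233.4   46.2  115.9]
-> [300, 107, 250] -17.2 turn [ 0.47 -0.39 -0.16] shift [-298.9 -165.5   -5.3]
side probe end 45 med z 148.8 rect c,size,ang [540.9 340.4] [12.3 13.5] 9.8 mean [541.2 342.  148.8]
top probe end 36 med z 151.4 rect c,size,ang [544.3 340.8] [14.8 11.7] 8.4 mean [543.4 340.2 150.5]
```

The probe is seated again, with its end at about 150 mm as at the start. Next I'll hover over the module.

move_arm([
  [0, 0, 0, -15, 3, -3, 0],
  [0, 0, 0, -45, 9, -3, 0],
  [0.5, -0.4, -0.2, -83, 16, -3, 0],
  [0.5, -0.4, -0.2, -122, 24, -3, 0],
  [0.5, -0.4, -0.2, -160, 31, -3, 0],
  [0.5, -0.4, -0.2, -195, 39, -3, 0],
  [0.5, -0.4, -0.2, -220, 44, -3, 0],
  [0.5, -0.4, -0.2, -233, 46.3, -3, 0],
  [0.5, -0.4, -0.2, -233, 46.3, -3, 0],
  [0.5, -0.4, -0.2, -233, 46.3, -3, 0],
  [0.5, -0.4, -0.2, -233, 46.3, -3, 0],
])

```text
t: 13.63
tcp_pos: [0.5186, 0.1056, 0.2446]
tool_rot: [0.805, 0.594, -0.006, -0.002]
force: [0.4, -0.8, 0.9]
finger_gap: 0.998
gripper_force: 0.0
```

```bash
python3 - <<'E'
from h import *; from mm import rect
rel(([523,106.6,131],-17.2))
s=snap("wrist"); save(s,"w7.png"); W=s["W"]; np.savez("pics/w7.npz",W=W,img=s["img"],ok=s["ok"])
m=s["ok"]&(np.hypot(W[...,0]-.523,W[...,1]-.1066)<.07)
for a,b in((.129,.14),(.098,.105)):
    k=m&(W[...,2]>a)&(W[...,2]<b); k.sum()>3 and rect(W[k],"z%.3f"%a)
E
```

```text
t 13.63 p [518.6 105.6 244.6] yaw -17.19 zax [-0.0123 -0.0037 -0.9999] gap 0.998 F [ 0.4 -0.8  0.9] g 0.0 q6 0.29
-> [523, 106.6, 131] -17.2 turn [-0.61  0.41  0.02] shift [  3.1   5.1 113.5]
z0.129 1072 med z 133.7 rect c,size,ang [524.9 106.1] [41.5 14.9] 73.8 mean [525.3 107.  133.5]
z0.098 1617 med z 100.9 rect c,size,ang [525.5 105.9] [112.8  22. ] 73.1 mean [529.9 120.3 100.9]
```

View pics/w7.png

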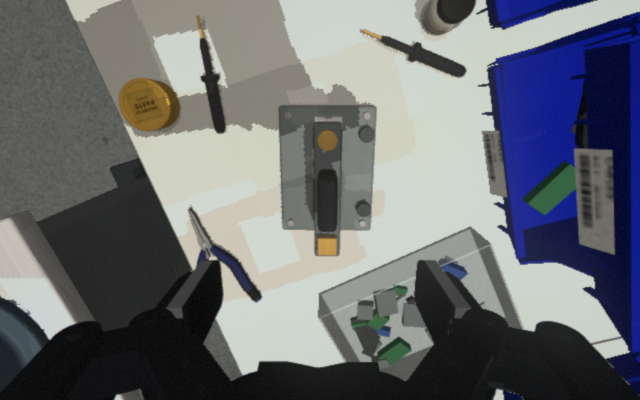

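The wrist picture shows the module from above, with the grip block at (327,200), the round terminal at (328,140) and the square one at (326,246). The jaws are square to it, so I'll descend.

move_arm([
  [0, 0, 0, 1.5, 2.5, 5, 0],
  [-0.5, 0.4, 0, 3, 5.2, 20, 0],
  [-0.5, 0.4, 0, 3, 5.2, 45, 0],
  [-0.5, 0.4, 0, 3, 5.2, 75, 0],
  [-0.5, 0.4, 0, 3, 5.2, 97, 0],
  [-0.5, 0.4, 0, 3, 5.2, 108, 0],
  [-0.5, 0.4, 0, 3, 5.2, 112, 0],
  [-0.5, 0.4, 0, 3, 5.2, 112, 0],
  [-0.5, 0.4, 0, 3, 5.2, 112, 0],
  [-0.5, 0.4, 0, 3, 5.2, 112, 0],
])

```text
t: 14.52
tcp_pos: [0.5248, 0.1067, 0.1342]
tool_rot: [0.805, 0.594, 0.001, 0.001]
force: [-0.5, -0.8, 0.3]
finger_gap: 0.999
gripper_force: 0.0
```

```bash
python3 - <<'E'
from h import *
rel(([523.2,106.4,131.5],-17.15))
E
```

```text
t 14.52 p [524.8 106.7 134.2] yaw -17.13 zax [ 0.0022  0.     -1.    ] gap 0.999 F [-0.5 -0.8  0.3] g 0.0 q6 0.29
-> [523.2, 106.4, 131.5] -17.15 turn [ 0.12 -0.04  0.02] shift [-0.8 -1.4  2.7]
```

move_arm([
  [0, 0, 0, -0.5, -1, 2.5, 0],
  [0, 0, 0, -0.5, -1, 2.5, 0.5],
  [0, 0, 0, -0.5, -1, 2.5, 0.8],
  [0, 0, 0, -0.5, -1, 2.5, 1],
  [0, 0, 0, -0.5, -1, 2.5, 1],
  [0, 0, 0, -0.5, -1, 2.5, 1],
  [0, 0, 0, -0.5, -1, 2.5, 1],
  [0, 0, 0, -0.5, -1, 2.5, 1],
  [0, 0, 0, -0.5, -1, 2.5, 1],
  [0, 0, 0, -0.5, -1, 2.5, 1],
], squeeze=60)

```text
t: 15.35
tcp_pos: [0.5237, 0.1061, 0.1311]
tool_rot: [0.805, 0.594, 0.001, 0.001]
force: [1.9, -1.0, 1.8]
finger_gap: 0.157
gripper_force: 59.4
```

```bash
python3 - <<'E'
from h import *
rel()
for i in range(2): imaging.snapshot("wrist"); rel()
# lens axis: lens barrel from saved snapshots, refined
for n in("top","side"):
    d=np.load("pics/%s7.npz"%n); W=d["W"]; ok=d["ok"]
    m=ok&(abs(W[...,0]-.482)<.05)&(W[...,1]>-.30)&(W[...,1]<-.17)&(W[...,2]>.14)&(W[...,2]<.235)
    P=W[m]; post=np.array([.492,-.2773]) if n=="top" else np.array([.4884,-.277])
    for a in range(90,112,3):
        d_=np.array([np.cos(np.radians(a)),np.sin(np.radians(a))]); e=np.array([d_[1],-d_[0]])
        u=(P[:,:2]-post)@d_; v=(P[:,:2]-post)@e
        L=(u>.02)&(u<.07); t=[]
        for lo in np.arange(.022,.068,.006):
            k=(u>lo)&(u<lo+.006)
            t.append("%.0f/%.0f"%tuple(np.percentile(v[k],[4,96])*1000) if k.sum()>4 else "-")
        print(n,a,"umax %.4f"%np.percentile(u,99.5),"spread95 %.4f"%np.percentile(u,95),t)
    f=P[(P[:,1]>-.235)]; print(n,"front z range",np.percentile(f[:,2],[1,50,99]),np.percentile(P[:,2],[1,99]))
E
```

```text
t 15.35 p [523.7 106.1 131.1] yaw -17.17 zax [ 2.1e-03 -1.0e-04 -1.0e+00] gap 0.157 F [ 1.9 -1.   1.8] g 59.4 q6 0.29
t 15.40 p [523.7 106.1 131.1] yaw -17.17 zax [ 2.1e-03 -1.0e-04 -1.0e+00] gap 0.154 F [ 2.9 -0.8  0.1] g 59.4 q6 0.29
t 15.45 p [523.7 106.1 131.1] yaw -17.17 zax [ 2.1e-03 -1.0e-04 -1.0e+00] gap 0.157 F [ 1.8 -1.2  0.6] g 59.3 q6 0.29
top 90 umax 0.0646 spread95 0.0619 ['-29/15', '-29/14', '-25/14', '-29/7', '-27/7', '-30/5', '-26/3', '-5/4']
top 93 umax 0.0646 spread95 0.0623 ['-26/17', '-27/15', '-23/16', '-25/7', '-26/9', '-27/8', '-24/6', '-2/7']
top 96 umax 0.0646 spread95 0.0628 ['-24/18', '-26/17', '-24/18', '-23/10', '-24/12', '-23/11', '-22/10', '0/5']
top 99 umax 0.0642 spread95 0.0630 ['-23/20', '-24/19', '-22/19', '-19/14', '-21/14', '-20/14', '-19/13', '-2/9']
top 102 umax 0.0641 spread95 0.0630 ['-22/22', '-23/19', '-21/21', '-17/16', '-19/17', '-17/16', '-16/16', '-8/9']
top 105 umax 0.0642 spread95 0.0630 ['-20/23', '-21/22', '-20/22', '-15/17', '-16/20', '-14/20', '-13/19', '-9/10']
top 108 umax 0.0644 spread95 0.0628 ['-19/23', '-18/25', '-18/22', '
[... 536 characters left out ...]
1', '-21/13', '-24/4', '-21/10', '-13/6']
side 99 umax 0.0651 spread95 0.0626 ['-24/19', '-24/21', '-23/20', '-22/14', '-20/15', '-21/12', '-18/13', '-15/8']
side 102 umax 0.0647 spread95 0.0625 ['-23/20', '-23/22', '-22/21', '-19/15', '-19/18', '-17/16', '-15/15', '-13/11']
side 105 umax 0.0648 spread95 0.0625 ['-22/21', '-20/24', '-21/21', '-15/19', '-17/18', '-14/19', '-12/18', '-11/6']
side 108 umax 0.0648 spread95 0.0624 ['-21/25', '-19/25', '-19/20', '-14/23', '-14/21', '-10/22', '-10/20', '-9/9']
side 111 umax 0.0651 spread95 0.0622 ['-19/27', '-16/27', '-17/17', '-13/25', '-12/23', '-6/25', '-6/21', '-6/1']
side front z range [0.16747655 0.19013595 0.20522265] [0.16723514 0.23241558]
```

The jaws hold the grip block (opening about 13 mm, 59 N). The lens direction comes out at 102° in both views. I'll draw the module out and refine the lens height at the same time.

move_arm([
  [0, 0, 0, 0, 0, -3, 1],
  [0, 0, 0, 0, 0, -8, 1],
  [0, 0, 0, 0, 0, -15, 1],
  [0, 0, 0, 0, 0, -25, 1],
  [0, 0, 0, 0, 0, -38, 1],
  [0, 0, 0, 0, 0, -52, 1],
  [0, 0, 0, 0, 0, -70, 1],
  [0, 0, 0, 0, 0, -92, 1],
  [0, 0, 0, 0, 0, -115, 1],
  [0, 0, 0, 0, 0, -135, 1],
  [0, 0, 0, 0, 0, -150, 1],
  [0, 0, 0, 0, 0, -155, 1],
])

```text
t: 16.45
tcp_pos: [0.5218, 0.1066, 0.2887]
tool_rot: [0.805, 0.594, 0.0, -0.0]
force: [0.6, -0.1, -0.8]
finger_gap: 0.156
gripper_force: 59.2
```

```bash
python3 - <<'E'
from h import *
rel()
for n in("top","side"):
    d=np.load("pics/%s7.npz"%n); W=d["W"]; ok=d["ok"]
    post=np.array([.492,-.2773]) if n=="top" else np.array([.4884,-.277])
    a=np.radians(102); D=np.array([np.cos(a),np.sin(a)]); e=np.array([D[1],-D[0]])
    u=(W[...,:2]-post)@D; v=(W[...,:2]-post)@e; z=W[...,2]
    for lo,hi in((.034,.042),(.042,.05),(.05,.057),(.057,.068)):
        k=ok&(u>lo)&(u<hi)&(abs(v)<.03)&(z>.14)&(z<.24)
        if k.sum()>9:
            c,r=cv2.minEnclosingCircle((np.stack([v[k],z[k]],1)*1000).astype(np.float32)); print(n,lo,k.sum(),np.round(c,1),round(r,1),"z",np.round(np.percentile(z[k],[2,98])*1000,1))
E
```

```text
t 16.45 p [521.8 106.6 288.7] yaw -17.14 zax [ 6.e-04  6.e-04 -1.e+00] gap 0.156 F [ 0.6 -0.1 -0.8] g 59.2 q6 0.29
top 0.034 112 [ -0.5 190.8] 29.2 z [176.2 210.5]
top 0.042 64 [ -1.1 193.1] 18.8 z [192. 208.]
top 0.05 60 [ -0.  189.9] 18.8 z [190.5 208. ]
top 0.057 117 [ -0.4 189.3] 19.0 z [175.6 206.8]
side 0.034 65 [ -0.8 186.5] 28.5 z [166.5 208.8]
side 0.042 26 [ -0.6 188.8] 19.4 z [184.9 204.3]
side 0.05 27 [-1.000e-01  1.913e+02] 17.3 z [183.  205.1]
side 0.057 166 [  0.9 185.6] 19.7 z [168.2 203. ]
```

move_arm([
  [0, 0, -2, -4, 0, 0, 1],
  [0, 0, -6, -11, 0, 0, 1],
  [0, 0, -11, -20, -1, 0, 1],
  [0, 0, -17, -30, -1, 0, 1],
  [0, 0, -23, -42, -1, 0, 1],
  [0, 0, -29, -53, -1, 0, 1],
  [0, 0, -35, -64, -2, 0, 1],
  [0, 0, -41, -74, -2, 0, 1],
  [0, 0, -47, -85, -2, 0, 1],
  [0, 0, -53, -95, -2, 0, 1],
  [0, 0, -58, -104, -3, 0, 1],
  [0, 0, -60, -108, -3, 0, 1],
])

```text
t: 17.45
tcp_pos: [0.4854, 0.0038, 0.2851]
tool_rot: [0.399, 0.917, -0.001, -0.003]
force: [-0.3, -0.0, -0.3]
finger_gap: 0.153
gripper_force: 59.1
```

move_arm([
  [0, 0, 0, 0, 0, 0, 1],
  [0, 0, 0, 0, 0, 0, 1],
  [0, 0, 0, 0, 0, 0, 1],
])

```text
t: 17.7
tcp_pos: [0.4873, 0.0044, 0.2855]
tool_rot: [0.4, 0.916, -0.0, -0.001]
force: [-0.4, 0.2, -0.5]
finger_gap: 0.156
gripper_force: 59.1
```

```bash
python3 - <<'E'
from h import *
rel(([453,-97.2,288],102))
E
```

```text
t 17.70 p [487.3   4.4 285.5] yaw 42.79 zax [-1.9e-03  8.0e-04 -1.0e+00] gap 0.156 F [-0.4  0.2 -0.5] g 59.1 q6 -0.97
-> [453, -97.2, 288] 102 turn [ 1.000e-02 -1.200e-01 -5.921e+01] shift [-51.3 -94.2  -2.5]
```

move_arm([
  [0, 0, -2, -2, -3, 0, 1],
  [0, 0, -6, -5, -9, 0, 1],
  [0, 0, -11, -9, -17, 0, 1],
  [0, 0, -17, -14, -26, 0, 1],
  [0, 0, -23, -19, -36, 0, 1],
  [0, 0, -29, -24, -45, 0, 1],
  [0, 0, -35, -30, -55, 0, 1],
  [0, 0, -41, -35, -65, 0, 1],
  [0, 0, -47, -41, -75, 0, 1],
  [0, 0, -53, -46, -85, 0, 1],
  [0, 0, -57, -50, -91, 0, 1],
  [0, 0, -59.2, -51.3, -94.2, 0, 1],
])

```text
t: 18.7
tcp_pos: [0.4536, -0.0981, 0.2857]
tool_rot: [-0.106, 0.994, 0.0, -0.0]
force: [0.2, -0.0, -2.6]
finger_gap: 0.154
gripper_force: 59.1
```

move_arm([
  [0, 0, 0, 0, 0, 3, 1],
  [0, 0, 0, 0, 0, 8, 1],
  [0, 0, 0, 0, 0, 14, 1],
  [0, 0, 0, 0, 0, 19, 1],
  [0, 0, 0, 0, 0, 21, 1],
  [0, 0, 0, 0, 0, 21, 1],
  [0, 0, 0, 0, 0, 21, 1],
  [0, 0, 0, 0, 0, 21, 1],
])

```text
t: 19.37
tcp_pos: [0.454, -0.0977, 0.2649]
tool_rot: [-0.105, 0.994, -0.0, 0.0]
force: [-0.5, -0.6, -0.9]
finger_gap: 0.149
gripper_force: 59.1
```

```bash
python3 - <<'E'
from h import *; from mm import rect
rel(([453,-97.2,263.8],102))
for n in("top","side","wrist"):
    s=snap(n); W=s["W"]; z=W[...,2]; m=s["ok"]&(np.hypot(W[...,0]-.453,W[...,1]+.097)<.075)
    I=s["img"].astype(int); g=m&(I[...,1]>I[...,0]+15)&(I[...,1]>I[...,2]+10)&(z>.14)&(z<.24)
    for l,k in(("rail",m&(z>.226)&(z<.242)),("green",g),("yel",m&(I[...,0]-I[...,2]>60)&(z>.236)&(z<.247))):
        if k.sum()>8: rect(W[k],n+" "+l); print(np.round(np.percentile(W[k],[2,98],axis=0)*1000,1).tolist())
    if n!="wrist": a=s["img"]; b=a[60:230,300:470] if n=="side" else a[150:290,350:490]; cv2.imwrite("pics/f%s.png"%n,cv2.cvtColor(cv2.resize(b,(400,400)),cv2.COLOR_RGB2BGR))
cv2.imwrite("pics/f.png",np.hstack([cv2.imread("pics/fside.png"),cv2.imread("pics/ftop.png")]))
E
```

```text
t 19.37 p [454.  -97.7 264.9] yaw 102.03 zax [ 2.e-04 -0.e+00 -1.e+00] gap 0.149 F [-0.5 -0.6 -0.9] g 59.1 q6 -2.23
-> [453, -97.2, 263.8] 102 turn [-0.    0.01  0.03] shift [0.9 0.7 1.1]
top rail 110 med z 236.1 rect c,size,ang [ 418.6 -106.1] [32. 24.] 69.8 mean [ 420.5 -102.8  236.1]
[[404.0, -116.7, 231.0], [432.0, -92.0, 241.8]]
top yel 46 med z 243.6 rect c,size,ang [ 411.6 -105. ] [11.9 14.2] 0.1 mean [ 411.8 -105.5  243.7]
[[405.7, -112.0, 241.1], [417.6, -98.0, 246.6]]
side rail 398 med z 233.6 rect c,size,ang [451.2 -95.3] [114.   25.7] 11.7 mean [448.3 -91.5 233.6]
[[396.9, -112.3, 226.5], [502.7, -76.2, 241.6]]
side green 988 med z 188.5 rect c,size,ang [451.1 -96. ] [98.6 11.5] 12.5 mean [450.7 -96.6 188. ]
[[404.3, -107.5, 157.2], [497.5, -85.1, 216.0]]
side yel 77 med z 241.2 rect c,size,ang [452.4 -97.2] [101.6  21.6] 12.3 mean [455.3 -94.2 240.7]
[[402.7, -112.5, 236.6], [501.0, -77.3, 243.6]]
wrist rail 3555 med z 234.7 rect c,size,ang [454.7 -97.2] [113.8  22.1] 12.0 mean [ 424.8 -103.6  235. ]
[[398.7, -117.3, 231.7], [505.2, -78.7, 241.8]]
wrist yel 1550 med z 242.8 rect c,size,ang [455.2 -97.3] [104.2  15.5] 12.0 mean [443.5 -99.8 242.8]
[[405.1, -113.2, 241.6], [504.5, -81.1, 244.0]]
```

View pics/f.png

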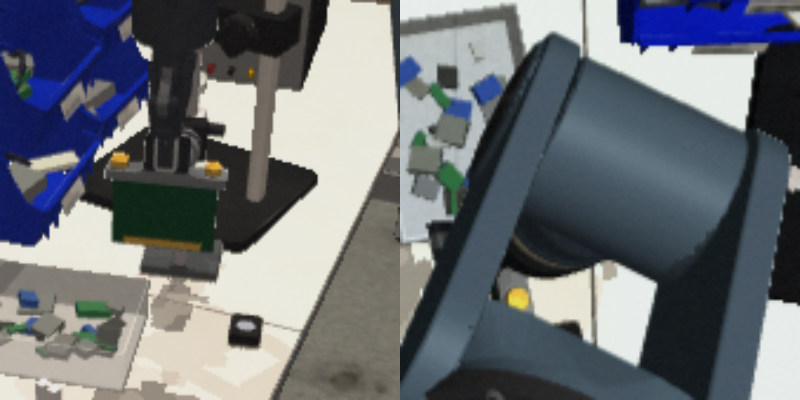

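The pictures show the module hanging upright in front of the camera. Its bare back faces the side camera, so the component side faces the lens. It is about 1 mm off, so I'll trim that and settle.

move_arm([
  [0, 0, 0, 0.9, 0.7, 1.2, 1],
  [0, 0, 0, 0.9, 0.7, 1.2, 1],
  [0, 0, 0, 0.9, 0.7, 1.2, 1],
  [0, 0, 0, 0.9, 0.7, 1.2, 1],
  [0, 0, 0, 0.9, 0.7, 1.2, 1],
  [0, 0, 0, 0.9, 0.7, 1.2, 1],
  [0, 0, 0, 0.9, 0.7, 1.2, 1],
  [0, 0, 0, 0.9, 0.7, 1.2, 1],
  [0, 0, 0, 0.9, 0.7, 1.2, 1],
  [0, 0, 0, 0.9, 0.7, 1.2, 1],
])

```text
t: 20.35
tcp_pos: [0.4529, -0.0973, 0.2636]
tool_rot: [-0.105, 0.994, 0.0, -0.0]
force: [0.4, 0.1, -0.2]
finger_gap: 0.153
gripper_force: 59.1
```

```bash
python3 - <<'E'
from h import *
rel(([453,-97.2,263.8],102)); print(np.abs(readout.sense()["qd"]).max())
print(order.sign_off())
E
```

```text
t 20.35 p [452.9 -97.3 263.6] yaw 102.03 zax [-0.  0. -1.] gap 0.153 F [ 0.4  0.1 -0.2] g 59.1 q6 -2.23
-> [453, -97.2, 263.8] 102 turn [ 0.   -0.    0.03] shift [-0.2  0.  -0.2]
0.002500578003542611
the job is handed in; nothing more can be done
None
```

The job is handed in at 20.4 s: the probe touched the round terminal and then the square one and is back in its stand, and the arm is holding the module still and upright about 12 cm from the lens, component side facing it.

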